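# Push a roller up its ramp against the sprung stop and hold it there

## Robot

A 6-joint arm with a two-finger parallel gripper is mounted at the origin on a cart in front of the work surface, level with it; the furniture and walls round the work are solid. World frame = base frame: x ahead of the robot, y to its left, z up, the work surface at z = 0. Lengths are in mm, angles in rad, forces in N, time in s.
With the tool pointing down it reaches from about 425 to 950 mm from the base axis. Payload 3.5 kg.
Tool frame: the origin (TCP) lies where the fingers leave the gripper's body, on its centre line; the fingertips stand 73 mm ahead of it and the grasp point (between the pads) lies arm.hold_point_z ahead of it (arm.hold_point_z is the distance from the TCP to the grasp point, in mm); z points along the fingers, x is the direction in which the jaws open and shut, and the axes are right-handed (so a half turn about z gives the same grasp; the last joint's range is limited). The gripper opens to 85 mm and grips with 20 to 120 N. Pads are 22 mm wide; open, the fingers measure 114 mm over their backs; the gripper's body (76 mm by 85 mm) begins 54 mm behind the grasp point. The pads swing forward as they close: fully open they stand 13 mm farther back than shut.
Start: joints at [-1.484, 0.286, 1.577, -0, 1.279, -0.15], TCP at [158.376, -656.143, 303.925] pointing down, gripper open.
Joint ranges: [-2.77, 2.77], [-0.9, 2.22], [0.21, 2.48], [-1.53, 4.67], [0.24, 2.81], [-2.84, 2.84]. Speed limits (rad/s): [2.79, 2.79, 3.14, 3.14, 3.14, 3.14].

## Interface

Orientations are given as a unit quaternion [x, y, z, w].
In Python, from bench import arm, effector, inverse_kinematics, viewer, sign_off, readout gives the robot as it stands. Calls block until the motion is done:
- arm.move_ptp(position, orientation): joint-space move of the TCP to a pose.
- arm.move_straight(position, ori=None, v=150): straight line of the TCP; ori=None keeps the orientation; v is the mean speed in mm/s.
- arm.movej(angles): joint-space move.
- effector.open_jaws() and effector.close(): open the fingers fully, or close them until they stop; the grip force is fixed at half the most.
- arm.hold(seconds).
- inverse_kinematics(position, orientation): joint angles nearest the present ones, or None.
- viewer.get_image(name): name is "scene" or "top" or "wrist"; returns a dict with "image" (480x640x3 uint8, blue, green, red), "depth" (480x640 float32, mm along the optical axis (not along the pixel's ray), 0 where there is no reading), "fov_y" (degrees; the focal length in pixels is half the picture's height over the tangent of half this angle, whatever the lens; pixels are square), "cx", "cy" (the principal point, pixels), "k1" (the pictures are not rectified: a ray, as slopes to the right and down, at radius r is drawn at 1 + k1 r^2 times it, then the intrinsics apply), "R" (3x3) and "t" (3): a world point X has camera coordinates R X + t; the wrist camera has in their place "mount" (4x4, takes a point from camera to tool coordinates, whose origin is the TCP and whose axes are the tool frame's). Camera axes: x right, y down, z forward; pixel columns grow to the right and rows downward; lengths in mm; the calibration is good to about 2 mm. A picture is of the moment at which its call begins: read the wrist's pose just before it.
A pose or a line that the arm cannot do raises arm.Unreachable and nothing moves.
- sign_off(): hands the job in, once; it reports no verdict.
Readings, each from a call of its own:
- readout.current_t(): time.
- readout.current_joint_positions(): joint angles.
- readout.current_qd(): joint speeds.
- readout.current_joint_torque(): joint torques, N m.
- readout.current_ee_pos(): TCP position.
- readout.current_orientation(): TCP orientation.
- readout.current_wrist_force(): force on the tool from outside, world axes, zero at the start.
- readout.current_torque(): the same for the moment, N m.
- readout.current_finger_gap(): finger opening in mm.
Only numpy, scipy, OpenCV 4.12 (cv2) and the standard library are available. Lean on these libraries where they do the work, as an engineer would, in place of code of your own. Each camera call takes 0.05 s, during which the arm holds its last target.

## Task

Push the steel roller that lies at the foot of the small ramp slowly up the slope with the fingertips, without lifting it and without letting it run away back down, until it has pressed the sprung stop plate at the top fully in. Hold it pressed there: the program finishes while the fingers still hold the roller against the stop. Leave everything else on the table where it is.

Things in the scene. Friction and masses are not known exactly. Their poses are not given: they have to be found in the camera images.
- fixture: The ramp fixture, fixed to the table: grey base plate 270 x 124 x 10 mm carrying the ramp. Origin at the centre of its underside, on the table; x points uphill, from the ramp's foot to the stop, roughly away from the robot; y left, z up. At the top a solid block 66 mm wide, 36 mm high off the running surface, houses the stop (92 to 118 mm uphill of the ramp's middle).
- deck: The ramp, fixed on the fixture: 240 mm long, rising at 0.16 rad. Origin on its running surface at the middle, 50 mm above the table; x up the slope, y across to the left, z square off it. Side rails 68 mm apart, 11 mm high. At the foot a cross lip 6 mm thick, 7 mm high, front face at x = -100 mm; nothing rises behind it, so fingers can reach down behind the roller above the lip.
- roller: Polished (slippery) steel roller lying across the ramp: 44 mm diameter, 60 mm long, plus 7 mm journals; 0.25 to 0.5 kg. Origin at its centre, y along its axis; x, z turn as it rolls. Starts at deck x = -84, z = 22 mm against the lip. Let go it rolls back. Any speed above 0.25 m/s counts as running away. Touches the stop plate with its centre at deck x = 50 mm; plate fully in: x = 60 mm.
- stop_plate (a joint): Travel of the sprung stop plate along the ramp's x in metres: 0 when out, 0.010 when fully in against its hard end. The spring resists with 2.5 N at first and 6 N when fully in, and pushes the plate and roller back when the push ends.
- stop_face (a point): Centre of the face of the stop plate that the roller meets, 22 mm off the running surface, at x = 72 mm of the deck when the plate is out. The plate is steel, 8 mm thick, 56 mm wide, its top 35 mm above the running surface.
- spare_roller: A smaller spare steel roller standing on end on the table to the left of the ramp: 28 mm in diameter, 56 mm tall. Origin at the centre of its underside. Not to be moved.
- tape_b: A roll of black tape lying flat to the left of the ramp's upper half, 56 mm across, 19 mm high. Origin at the centre of its underside. Not to be moved.
- screwdriver: A screwdriver lying on the table to the right of the ramp, 163 mm long along its x, 13 mm thick. Origin under its middle. Not to be moved.
Things that resemble listed ones, but are neither listed nor needed, are in the scene too. Leave any pink or purple look-alike of the roller alone.

How it is judged:
By the outcome, as a careful person would: the job done as asked, in the order asked, and still so for the second after the job is handed in, while the arm keeps its last pose, push and grip.
It also fails if it takes over 35 s, if anything falls off the work surface, if the arm or the gripper's body presses on something with over 40 N, if the wrist force passes 120 N, or if a joint passes its speed limit or range.

## Working session

There is one attempt and no reset: what is moved stays moved. The work goes in short steps, each a Python script; the robot and the scene stay as the last script left them, time stands still between calls to the robot, and variables do not carry over. Pictures are saved under pics/ and viewed, and the job is handed in when it is done.

```bash
ls -la; mkdir -p pics; python3 - <<'E'
from bench import arm, effector, viewer, readout
import cv2, numpy as np
print(readout.current_t(), arm.hold_point_z, readout.current_ee_pos(), readout.current_orientation(), readout.current_finger_gap())
for n in ["scene","top"]:
    d=viewer.get_image(n)
    cv2.imwrite(f"pics/{n}0.png",d["image"]); np.savez(f"pics/{n}0.npz",**{k:v for k,v in d.items()})
    print(n,{k:v for k,v in d.items() if k not in("image","depth")},(d["depth"]>0).mean())
print(readout.current_t())
E
```

```text
total 12
drwxr-xr-x  3 agent agent 4096 Dec  7 05:00 .
drwxr-xr-x 23 root  root  4096 Dec  7 05:00 ..
drwxr-xr-x  2 agent agent 4096 Dec  7 05:00 pics
0.0 53.900000000000006 [ 158.33066628 -655.66421387  302.53028416] [ 0.78567216 -0.61864193 -0.00080805 -0.00087438] 85.47895280092969
scene {'fov_y': 45.65872996422475, 'cx': 319.37829249435407, 'cy': 247.65269709524767, 'k1': -0.033882673733438624, 'R': array([[-0.68384852, -0.72944967,  0.01594932],
       [-0.5440927 ,  0.49527103, -0.67725161],
       [ 0.48612173, -0.47181542, -0.7355786 ]]), 't': array([217.57087632, 437.65482449, 685.73869352])} 0.9959244791666667
top {'fov_y': 43.90334549590923, 'cx': 314.65019181026526, 'cy': 228.26607877968846, 'k1': -0.038037658134188024, 'R': array([[-2.76091171e-03, -9.99933415e-01,  1.12046123e-02],
       [-9.84466902e-01,  7.50897376e-04, -1.75568664e-01],
       [ 1.75548560e-01, -1.15152996e-02, -9.84403424e-01]]), 't': array([-205.89041433,  491.84448767,  838.05714893])} 0.9961360677083333
0.1
```

View pics/scene0.png

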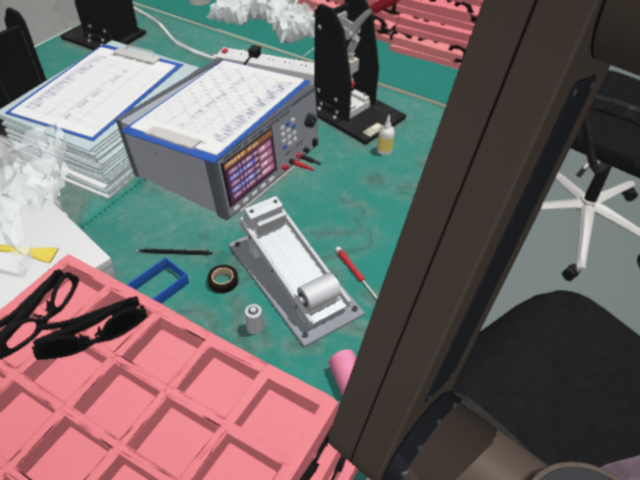

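View pics/top0.png

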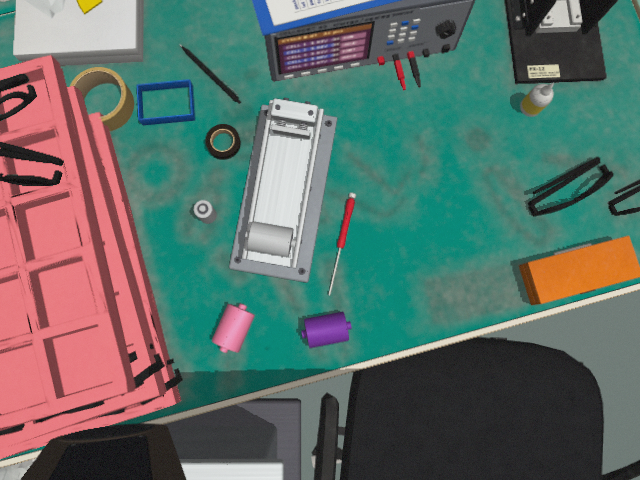

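The scene shows:
- **Ramp and roller:** the ramp's foot is toward the robot, and the steel roller lies on it at top (270,240), scene (320,292).
- **Possible mix-ups:** pink look-alike at top (232,328), purple look-alike at (327,330), spare roller standing at (203,210).

I choose the steel one lying on the ramp at (270,240). Next is a close crop.

```bash
cat > h.py <<'E'
import numpy as np, cv2
def load(n):
    return dict(np.load(f"pics/{n}.npz"))
def K(d):
    f=240/np.tan(np.radians(float(d["fov_y"]))/2)
    return f,float(d["cx"]),float(d["cy"]),float(d["k1"])
def slopes(d,px):
    f,cx,cy,k=K(d); q=(np.atleast_2d(np.asarray(px,float))-[cx,cy])/f
    s=q.copy()
    for _ in range(20): s=q/(1+k*(s**2).sum(1,keepdims=True))
    return s
def cam(d): # R,t world->cam
    return np.asarray(d["R"]),np.asarray(d["t"])
def ray(d,px):
    R,t=cam(d); s=slopes(d,px); v=np.c_[s,np.ones(len(s))]@R; return -R.T@t,v
def onz(d,px,z):
    o,v=ray(d,px); return o+v*((z-o[2])/v[:,2])[:,None]
def onplane(d,px,p0,n):
    o,v=ray(d,px); return o+v*((p0-o)@n/(v@n))[:,None]
def depthpt(d,px):
    px=np.atleast_2d(np.asarray(px)); R,t=cam(d); z=d["depth"][px[:,1].astype(int),px[:,0].astype(int)]
    s=slopes(d,px); return (np.c_[s,np.ones(len(s))]*z[:,None]-t)@R
def proj(d,X):
    R,t=cam(d); f,cx,cy,k=K(d); c=np.atleast_2d(X)@R.T+t; s=c[:,:2]/c[:,2:]
    return s*(1+k*(s**2).sum(1,keepdims=True))*f+[cx,cy]
E
python3 - <<'E'
from h import *
d=load("top0"); im=d["image"]
c=cv2.resize(im[85:295,190:390],None,fx=2.8,fy=2.8,interpolation=cv2.INTER_CUBIC); cv2.imwrite("pics/crop1.png",c)
d2=load("scene0"); c=cv2.resize(d2["image"][185:350,215:375],None,fx=3.5,fy=3.5,interpolation=cv2.INTER_CUBIC); cv2.imwrite("pics/crop2.png",c)
E
```

```text
(no output)
```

View pics/crop1.png

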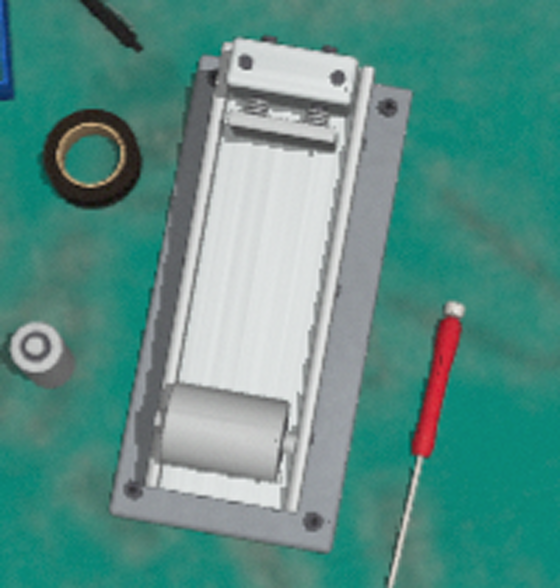

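View pics/crop2.png

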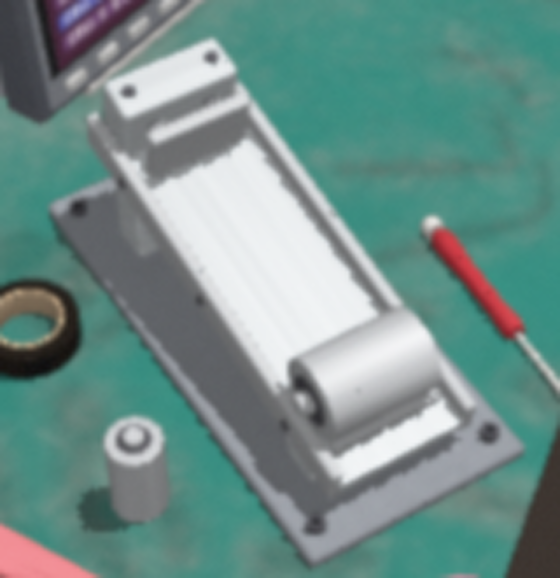

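The crops confirm it: the steel roller with journals lies between the rails at the foot, against the lip (lip at crop1 (215,495)). The plate corners are at crop1 (205,57), (411,90), (330,551), (112,513). Next I measure the pose.

```bash
python3 - <<'E'
from h import *
np.set_printoptions(precision=1,suppress=True)
d=load("top0"); d2=load("scene0")
px=np.array([[205,57],[411,90],[330,551],[112,513]])/2.8+[190,85]-0.3
P=onz(d,px,10); print(P, [np.linalg.norm(P[i]-P[(i+1)%4]) for i in range(4)])
px2=np.array([[48,210],[522,445],[312,563]])/3.5+[215,185]-.3 # TL, BR, BL
Q=onz(d2,px2,10); print("scene",Q)
C=P.mean(0); u=(P[0]+P[1]-P[2]-P[3])[:2]; v=(P[0]+P[3]-P[1]-P[2])[:2]
yaw=np.arctan2(u[1],u[0]); yaw2=np.arctan2(-v[0],v[1]); print(C,yaw,yaw2)
# depth check all deck points
def fx(yaw,C): return np.array([[np.cos(yaw),-np.sin(yaw),0],[np.sin(yaw),np.cos(yaw),0],[0,0,1]])
Rf=fx((yaw*2.2+yaw2)/3.2,C); Cf=np.array([C[0],C[1],0])
vv,uu=np.mgrid[90:295,200:345]; pp=np.c_[uu.ravel(),vv.ravel()]
X=(depthpt(d,pp)-Cf)@Rf
for x in range(-130,131,10):
    r=[]
    for y in (-50,-25,0,25,50):
        m=(abs(X[:,0]-x)<4)&(abs(X[:,1]-y)<4); r.append(np.median(X[m,2]) if m.any() else np.nan)
    print(x,np.array(r), round(50+.16*x,1))
E
```

```text
[[ 698.2 -124.8   10. ]
 [ 678.5 -242.6   10. ]
 [ 415.6 -196.2   10. ]
 [ 436.4  -77.7   10. ]] [np.float64(119.38209584483171), np.float64(266.9092902721388), np.float64(120.33441889016274), np.float64(266.01613375874524)]
scene [[ 694.6 -118.1   10. ]
 [ 414.3 -193.9   10. ]
 [ 433.4  -73.3   10. ]]
[ 557.2 -160.3   10. ] -0.17645657035648343 -0.1701423311781261
-130 [8.2 8.6 8.1 8.8 8.6] 29.2
-120 [13.4  9.4  8.7  9.9 13.5] 30.8
-110 [ 8.4 31.7 31.6 31.7  9. ] 32.4
-100 [ 8.1 69.3 73.2 73.   8.8] 34.0
-90 [ 8.7 76.  78.5 77.6  9. ] 35.6
-80 [ 8.8 76.6 77.9 76.8  9.4] 37.2
-70 [ 8.6 67.7 72.4 71.3  8.1] 38.8
-60 [ 8.5 38.9 38.7 39.2  9.6] 40.4
-50 [ 8.3 41.  40.7 40.1  9.6] 42.0
-40 [ 9.  42.4 43.  42.7  8.8] 43.6
-30 [ 8.5 43.6 44.  43.8  9.2] 45.2
-20 [ 8.7 46.  45.2 46.2  7.7] 46.8
-10 [ 8.8 47.6 47.1 47.2  9.4] 48.4
0 [ 9.2 49.2 48.7 49.   8.4] 50.0
10 [ 8.6 49.9 49.9 49.7  9.2] 51.6
20 [ 9.1 51.3 51.8 51.9  9.8] 53.2
30 [ 8.4 53.  53.2 53.7  9.3] 54.8
40 [ 8.7 55.2 54.9 54.9  9.6] 56.4
50 [ 8.9 56.4 56.7 56.6  8.6] 58.0
60 [ 8.7 58.3 58.3 58.6  9.3] 59.6
70 [ 8.7 76.6 83.8 84.6  9.4] 61.2
80 [ 8.7 62.6  nan 84.   8.3] 62.8
90 [ 9.  89.3 88.2 96.1  9.3] 64.4
100 [  8.5 101.8 101.4 102.8   9. ] 66.0
110 [  8.6 102.2 102.4 102.1   9. ] 67.6
120 [13.3  nan  nan  nan 14.9] 69.2
130 [8.9 nan nan nan 9.1] 70.8
```

The fixture is at about (557,-160) with yaw -0.175, and the profile matches the model: 0.16 slope, roller at -86, block at 92–118. Next I refine laterally with the roller and block points in both views, then check reach for the pushing poses.

```bash
cat >> h.py <<'E'
from scipy.spatial.transform import Rotation as Ro
YAW=-0.175; TH=0.16
CF=np.array([557.,-160.,0.])
def Rz(a): return Ro.from_euler("z",a).as_matrix()
def deck2w(p,CF=None,YAW=None):
    C=globals()["CF"] if CF is None else CF; Y=globals()["YAW"] if YAW is None else YAW
    p=np.atleast_2d(p); Rd=Rz(Y)@Ro.from_euler("y",-TH).as_matrix()
    return p@Rd.T+C+[0,0,50]
def w2deck(X):
    Rd=Rz(YAW)@Ro.from_euler("y",-TH).as_matrix(); return (np.atleast_2d(X)-CF-[0,0,50])@Rd
def tool_q(tilt=0.0):
    # tool z down (tilt>0: fingertips lean uphill), tool x across to the right
    z=np.array([np.sin(tilt),0,-np.cos(tilt)]); x=np.array([0,-1.,0]); y=np.cross(z,x)
    return Ro.from_matrix(Rz(YAW)@np.c_[x,y,z]).as_quat()
E
python3 - <<'E'
from h import *
from bench import inverse_kinematics as ik
np.set_printoptions(precision=2,suppress=True)
for n,w in(("top0",(200,345,90,295)),("scene0",(225,370,190,345))):
    d=load(n); vv,uu=np.mgrid[w[2]:w[3],w[0]:w[1]]
    W=depthpt(d,np.c_[uu.ravel(),vv.ravel()]); X=w2deck(W)
    m=(X[:,2]>25)&(X[:,2]<50)&(X[:,0]<-50)&(X[:,0]>-120)&(abs(X[:,1])<40)
    r=X[m]; A=np.c_[2*r[:,0],2*r[:,2],np.ones(len(r))]
    s=np.linalg.lstsq(A,(r[:,0]**2+r[:,2]**2),rcond=None)[0]; rad=np.sqrt(s[2]+s[0]**2+s[1]**2)
    print(n,"roller deck x,z,r",s[:2],rad,"y range",np.percentile(r[:,1],[1,99]),"top z",np.percentile(r[:,2],98))
    m=(X[:,2]>33)&(X[:,2]<40)&(X[:,0]>88)&(X[:,0]<125)&(abs(X[:,1])<45); r=X[m]
    print("block x",np.percentile(r[:,0],[2,98]),"y",np.percentile(r[:,1],[2,98]),"z",np.median(r[:,2]))
for tilt in (0,.08,.16):
  for p in ([-135,0,15],[-120,0,15],[40,0,15],[-135,0,80]):
    R=Ro.from_quat(tool_q(tilt)).as_matrix(); tip=deck2w(p)[0]; tcp=tip-R[:,2]*73
    print(tilt,p,tcp,ik(tcp,tool_q(tilt)))
E
```

```text
top0 roller deck x,z,r [-83.21  25.12] 17.935699627137193 y range [-28.47  36.09] top z 44.093678127510294
block x [ 93.43 117.43] y [-30.1   31.92] z 34.79112701380633
scene0 roller deck x,z,r [-86.94  29.12] 15.97245564186321 y range [-24.78  37.4 ] top z 46.150589824748366
block x [ 90.48 116.29] y [-28.81  33.83] z 36.258707336745026
0 [-135, 0, 15] [ 423.41 -136.38  116.3 ] [-0.54  0.03  2.25 -0.    0.86  1.21]
0 [-120, 0, 15] [ 437.99 -138.96  118.69] [-0.53  0.06  2.22 -0.    0.86  1.22]
0 [40, 0, 15] [ 593.53 -166.46  144.18] [-0.44  0.33  1.83 -0.    0.98  1.31]
0 [-135, 0, 80] [ 413.21 -134.58  180.47] [-0.55 -0.11  2.25 -0.    1.01  1.2 ]
0.08 [-135, 0, 15] [ 417.66 -135.36  116.07] [-0.56 -0.01  2.3   0.04  0.78  1.16]
0.08 [-120, 0, 15] [ 432.24 -137.94  118.46] [-0.54  0.02  2.26  0.04  0.79  1.17]
0.08 [40, 0, 15] [ 587.79 -165.44  143.95] [-0.45  0.3   1.88  0.03  0.89  1.28]
0.08 [-135, 0, 80] [ 407.46 -133.56  180.24] [-0.57 -0.16  2.29  0.04  0.94  1.16]
0.16 [-135, 0, 15] [ 411.95 -134.35  115.37] [-0.58 -0.05  2.35  0.1   0.71  1.1 ]
0.16 [-120, 0, 15] [ 426.54 -136.93  117.76] [-0.56 -0.02  2.31  0.09  0.71  1.12]
0.16 [40, 0, 15] [ 582.08 -164.43  143.25] [-0.46  0.26  1.93  0.06  0.8   1.25]
0.16 [-135, 0, 80] [ 401.76 -132.55  179.54] [-0.59 -0.21  2.34  0.08  0.87  1.11]
```

```bash
sed -i 's/^CF=.*/CF=np.array([556.5,-158.2,0.])/' h.py; python3 - <<'E'
from h import *
from bench import arm, effector, viewer, readout, inverse_kinematics as ik
np.set_printoptions(precision=2,suppress=True)
q=tool_q(0)
tip=deck2w([-138,0,0])[0]; tip[2]=130
tcp=tip+[0,0,73]; print(tcp, ik(tcp,q))
effector.close()
print(readout.current_t(),readout.current_finger_gap())
arm.move_ptp(tcp,q)
print(readout.current_t(),readout.current_ee_pos(),readout.current_wrist_force())
for n in ["scene","top","wrist"]:
    p=readout.current_ee_pos();o=readout.current_orientation()
    d=viewer.get_image(n); d["p"]=p;d["o"]=o
    cv2.imwrite(f"pics/{n}1.png",d["image"]); np.savez(f"pics/{n}1.npz",**d)
print(readout.current_t(),d["mount"],d["fov_y"])
a=load("scene1")["image"]; b=load("wrist1")["image"]; 
cv2.imwrite("pics/both1.png",cv2.resize(np.hstack([a,b]),(800,300)))
E
```

```text
[ 422.34 -134.48  203.  ] [-0.54 -0.13  2.21 -0.    1.06  1.21]
0.8667 0.05102951626763796
2.9917 [ 422.64 -135.14  203.39] [-0.19  0.36  0.45]
3.1417 [[  1.    -0.    -0.     0.73]
 [  0.     0.95   0.31 -79.5 ]
 [  0.    -0.31   0.95 -69.64]
 [  0.     0.     0.     1.  ]] 63.97516923503838
```

View pics/both1.png

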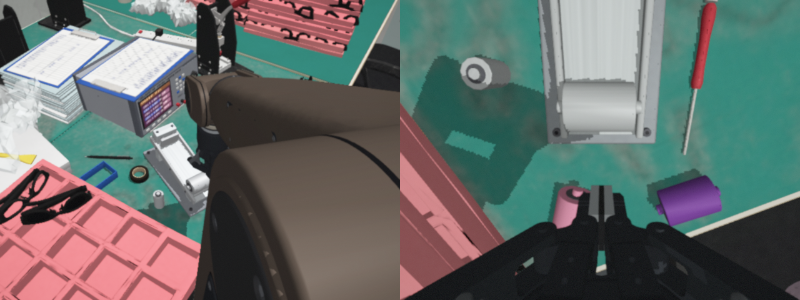

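View pics/top1.png

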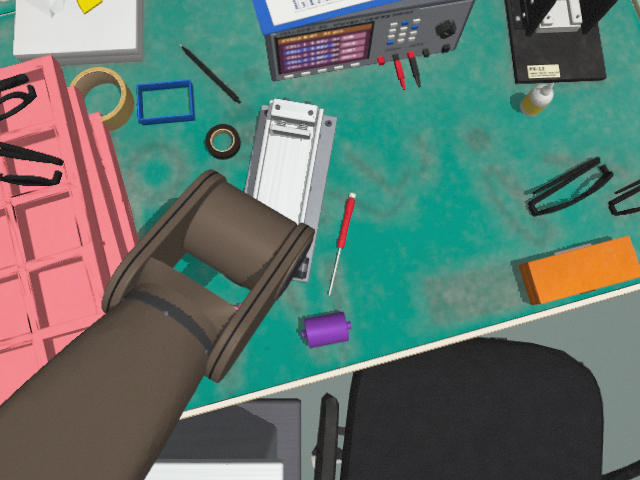

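The wrist view sees the roller (half-scale image, right panel ~(600,107)) and the shut fingertips (~(600,190)). I'll zoom in on it and measure roller and tips together.

```bash
python3 - <<'E'
import re
s=open("h.py").read()
s=s.replace('''    return np.asarray(d["R"]),np.asarray(d["t"])''','''    if "mount" in d:
        T=np.eye(4); T[:3,:3]=Ro.from_quat(d["o"]).as_matrix(); T[:3,3]=d["p"]; M=np.linalg.inv(T@np.asarray(d["mount"]))
        return M[:3,:3],M[:3,3]
    return np.asarray(d["R"]),np.asarray(d["t"])''')
open("h.py","w").write(s)
E
python3 - <<'E'
from h import *
np.set_printoptions(precision=1,suppress=True)
d=load("wrist1"); cv2.imwrite("pics/wristfull1.png",d["image"])
im=d["image"]; print(proj(d,deck2w([[-84,30,22],[-84,-30,22],[-120,-33,0],[-120,33,0]])))
R=Ro.from_quat(d["o"]).as_matrix()
print("tip proj",proj(d,d["p"]+R[:,2]*73), proj(d,d["p"]+R[:,2]*86))
# depth of fingers near the tips
for v in range(300,420,8):
    px=np.array([[u,v] for u in (310,318,326,334)]); X=(depthpt(d,px)-d["p"])@R; print(v,X.round(1).tolist())
vv,uu=np.mgrid[0:300,200:560]; W=depthpt(d,np.c_[uu.ravel(),vv.ravel()]); X=w2deck(W)
m=(X[:,2]>25)&(X[:,2]<50)&(X[:,0]<-50)&(X[:,0]>-120)&(abs(X[:,1])<40); r=X[m]
A=np.c_[2*r[:,0],2*r[:,2],np.ones(len(r))]; s=np.linalg.lstsq(A,(r[:,0]**2+r[:,2]**2),rcond=None)[0]
print("roller",s[:2],np.sqrt(s[2]+s[0]**2+s[1]**2),np.percentile(r[:,1],[1,99]),np.percentile(r[:,2],98))
E
```

```text
[[265.5 174.5]
 [373.5 174.4]
 [370.8 218. ]
 [269.1 218.2]]
tip proj [[320.4 317.9]] [[320.6 303.6]]
300 [[-4.0, -11.8, 65.9], [-0.9, -11.2, 67.0], [2.2, -11.9, 65.7], [5.3, -11.9, 65.8]]
308 [[-3.8, -11.8, 59.3], [-0.8, -11.5, 59.9], [2.1, -12.2, 58.6], [5.1, -11.7, 59.5]]
316 [[-3.6, -12.2, 52.5], [-0.8, -12.2, 52.5], [2.1, -11.9, 53.0], [5.0, -11.3, 54.1]]
324 [[-3.5, -11.9, 47.4], [-0.7, -12.3, 46.8], [0.7, -79.5, -69.6], [4.8, -11.7, 47.8]]
332 [[-3.3, -11.8, 42.5], [-0.7, -11.8, 42.4], [2.0, -11.5, 43.0], [4.6, -12.4, 41.5]]
340 [[-3.2, -11.7, 37.8], [-0.6, -11.6, 38.0], [1.9, -11.9, 37.5], [4.5, -11.5, 38.1]]
348 [[-3.0, -12.9, 31.5], [-0.6, -10.9, 34.6], [1.9, -10.7, 34.9], [4.3, -13.0, 31.4]]
356 [[-2.8, -13.4, 26.6], [-0.6, -7.2, 35.7], [1.9, -7.0, 36.0], [4.2, -12.7, 27.7]]
364 [[-2.7, -13.0, 23.4], [-0.6, -3.9, 36.2], [1.9, -4.5, 35.3], [4.1, -13.1, 23.3]]
372 [[-2.6, -12.8, 20.1], [-0.6, -1.3, 35.5], [1.9, -1.6, 35.2], [4.0, -12.4, 20.7]]
380 [[-2.5, -13.0, 16.4], [-0.6, 1.9, 35.8], [2.0, 1.6, 35.3], [3.9, -12.5, 17.1]]
388 [[-2.5, -11.0, 15.8], [-0.7, 5.5, 36.4], [2.0, 5.5, 36.3], [3.8, -13.0, 13.3]]
396 [[-2.9, -1.3, 24.3], [-0.7, 7.6, 35.1], [2.0, 8.0, 35.5], [3.8, -9.8, 14.1]]
404 [[-2.9, 1.6, 24.4], [-2.9, 153.4, 200.4], [3.9, 153.5, 200.6], [4.2, 1.0, 23.8]]
412 [[-2.9, 3.8, 23.7], [-2.9, 162.0, 200.8], [4.0, 162.3, 201.1], [4.2, 3.9, 23.8]]
roller [-81.6  25.8] 17.8560959600335 [-33.1  34.2] 43.8450545226909
```

View pics/wristfull1.png

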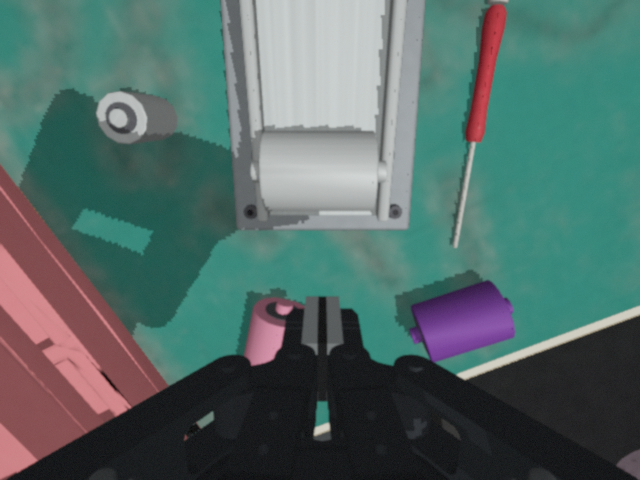

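```bash
python3 - <<'E'
from h import *
np.set_printoptions(precision=1,suppress=True)
d=load("wrist1"); R=Ro.from_quat(d["o"]).as_matrix()
for v in range(284,302,2):
    X=(depthpt(d,[[312,v],[332,v]])-d["p"])@R; print(v,X.round(1).tolist())
for z in (66,68,70,73): print(z,proj(d,d["p"]+R@[0,-11.5,z]))
cv2.imwrite("pics/crop3.png",cv2.resize(d["image"][110:360,220:420],None,fx=2.4,fy=2.4))
# x extents of fingers at row 305, 340
for v in (305,330,345):
    u=np.arange(270,375); X=(depthpt(d,np.c_[u,0*u+v])-d["p"])@R; m=X[:,2]<80; print(v,X[m,0].min(),X[m,0].max())
E
```

```text
284 [[-7.1, 42.2, 201.1], [8.3, 41.9, 200.6]]
286 [[-7.1, 43.5, 200.4], [8.3, 43.7, 200.8]]
288 [[-7.1, 45.2, 200.4], [8.3, 45.2, 200.4]]
290 [[-7.1, 47.1, 200.8], [8.3, 47.1, 200.8]]
292 [[-7.1, 48.4, 200.1], [8.3, 49.1, 201.6]]
294 [[-7.2, 50.9, 201.8], [8.3, 50.8, 201.5]]
296 [[-7.1, 52.0, 200.4], [8.4, 52.5, 201.4]]
298 [[-3.3, -11.9, 67.4], [4.6, -12.0, 67.3]]
300 [[-3.2, -11.7, 66.1], [4.5, -12.2, 65.2]]
66 [[320.3 300.6]]
68 [[320.3 298.3]]
70 [[320.4 296.1]]
73 [[320.4 292.8]]
305 -5.756344952457863 6.752227399165628
330 -12.805113931805185 13.689113060279656
345 -12.844658900849739 13.807067149311006
```

View pics/crop3.png

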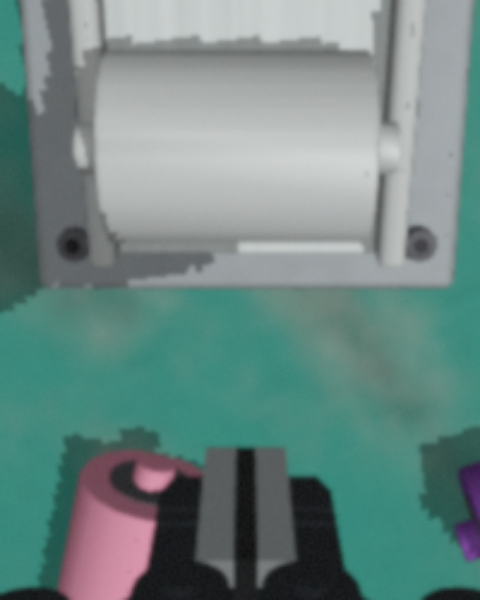

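Measured in the tool frame: the tip is at z≈69–73, the front face is 11.8 mm uphill of the tool axis, and the finger pair is within ±13 mm. The tips are centred on the roller. I'll descend behind the roller over the lip, then make gentle contact.

```bash
cat >> h.py <<'E'
FACE=11.8; TIP=73.; BELOW=12.
def tcp_for(xd,back=0.0):
    """TCP so that the front face touches a roller whose centre is at deck x=xd (back: gap along world-horizontal)"""
    c=deck2w([xd,0,22])[0]; u=Rz(YAW)[:,0]
    t=c-u*(22+FACE+back); t[2]=c[2]-BELOW+TIP; return t
E
python3 - <<'E'
from h import *
from bench import arm, effector, viewer, readout
np.set_printoptions(precision=2,suppress=True)
q=tool_q(0)
a=tcp_for(-84,10); print(a)
arm.move_straight([a[0],a[1],a[2]+45],q,v=80)
arm.move_straight(a,q,v=50)
arm.hold(.3)
F0=np.array(readout.current_wrist_force()); print(readout.current_t(),readout.current_ee_pos(),F0)
p=readout.current_ee_pos();o=readout.current_orientation()
d=viewer.get_image("wrist"); d["p"]=p;d["o"]=o; np.savez("pics/wrist2.npz",**d); cv2.imwrite("pics/wrist2.png",d["image"])
u=Rz(YAW)[:,0]
for b in (7,4,2,0,-2):
    arm.move_straight(tcp_for(-84,b),q,v=15)
    fs=np.mean([np.array(readout.current_wrist_force()) for _ in range(3)],0)
    print(b,readout.current_t(),(fs-F0)@u,fs-F0)
    if (fs-F0)@u<-0.8: break
np.save("F0.npy",F0)
p=readout.current_ee_pos();o=readout.current_orientation()
d=viewer.get_image("wrist"); d["p"]=p;d["o"]=o; np.savez("pics/wrist3.npz",**d); cv2.imwrite("pics/wrist3.png",d["image"])
E
```

```text
[ 428.26 -135.53  119.34]
5.1333 [ 428.37 -135.59  119.57] [-0.02  0.2   0.75]
7 5.5333 -0.21290132929039177 [-0.36 -0.79 -0.79]
4 5.8833 0.405431244330798 [ 0.45  0.19 -0.39]
2 6.1667 0.9365053907310849 [ 0.85 -0.55 -0.71]
0 6.45 -0.2968026772610718 [-0.5  -1.14 -0.81]
-2 6.7333 0.18118882213723259 [ 0.   -1.02 -0.31]
```

```bash
python3 - <<'E'
import cv2,numpy as np
cv2.imwrite("pics/both2.png",cv2.resize(np.hstack([cv2.imread("pics/wrist2.png")[60:360,180:460],cv2.imread("pics/wrist3.png")[60:360,180:460]]),(800,428)))
E
```

```text
(no output)
```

View pics/both2.png

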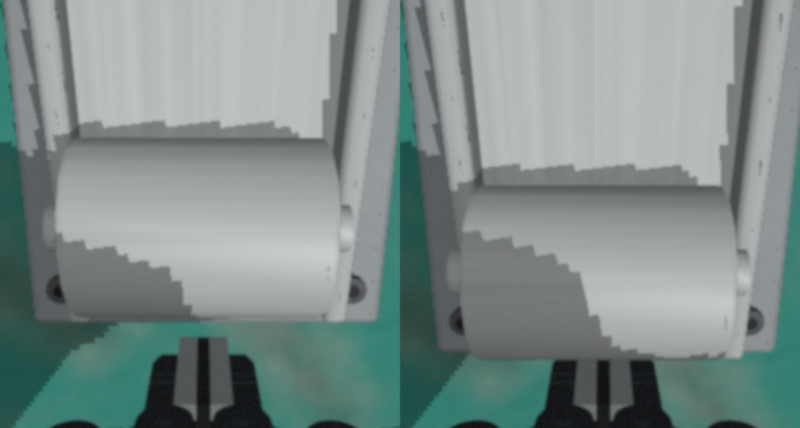

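Left panel: fingers behind the roller with a gap. Right panel: tips meet the roller at mid-length (panel ~(605,358)), and the lip is clear. Now I push up in stages and watch the force and the picture.

```bash
cat > snap.py <<'E'
from h import *
from bench import viewer, readout
def snap(n):
    p=readout.current_ee_pos();o=readout.current_orientation()
    d=viewer.get_image("wrist"); d["p"]=p;d["o"]=o; np.savez(f"pics/{n}.npz",**d); cv2.imwrite(f"pics/{n}.png",d["image"]); return d
E
python3 - <<'E'
from snap import *
from bench import arm
np.set_printoptions(precision=2,suppress=True)
q=tool_q(0); F0=np.load("F0.npy"); u=Rz(YAW)[:,0]
for x,n in ((-60,"w4"),(-20,None),(20,None),(40,"w5")):
    arm.move_straight(tcp_for(x),q,v=35 if x>-60 else 20)
    f=np.mean([np.array(readout.current_wrist_force()) for _ in range(4)],0)-F0
    print(x,readout.current_t(),f@u,f,readout.current_ee_pos()-tcp_for(x))
    if n: snap(n)
cv2.imwrite("pics/both4.png",cv2.resize(np.hstack([cv2.imread(f"pics/{n}.png")[60:380,160:480] for n in("w4","w5")]),(800,400)))
E
```

```text
-60 8.0333 -0.7032216466765557 [-0.7   0.08  0.66] [ 0.08 -0.06  0.01]
-20 9.375 -1.2430443746374378 [-1.24  0.13 -1.  ] [ 0.02  0.   -0.07]
20 10.6667 0.018642086112136514 [ 0.1   0.48 -0.7 ] [-0.02  0.02 -0.09]
40 11.3917 1.2044694145062311 [ 1.2  -0.15 -0.36] [ 0.14 -0.   -0.12]
```

View pics/both4.png

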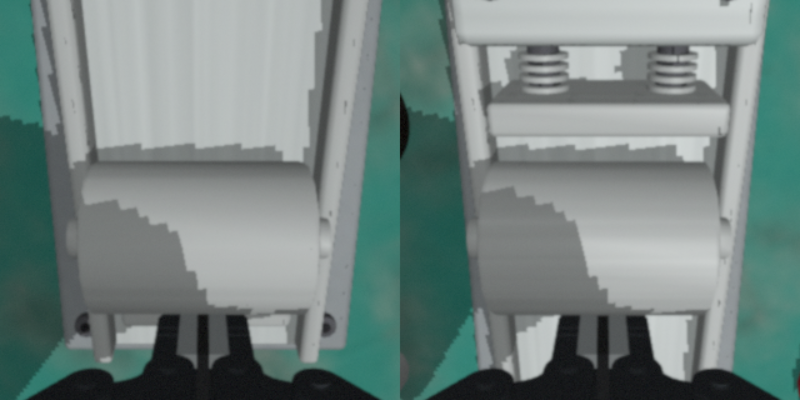

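The roller is rolling in contact with the tips, straight between the rails, with the stop plate just ahead (right panel y≈120). Now slow 1 mm steps to the hard end.

```bash
python3 - <<'E'
from snap import *
from bench import arm
np.set_printoptions(precision=2,suppress=True)
q=tool_q(0); F0=np.load("F0.npy"); u=Rz(YAW)[:,0]
def F(n=12):
    v=[]
    for _ in range(n):
        v.append(np.array(readout.current_wrist_force())-F0); arm.hold(0.01)
    return np.mean(v,0)
x=44
while x<64:
    arm.move_straight(tcp_for(x),q,v=12)
    f=F(); print(x,round(readout.current_t(),2),"Fu %.2f"%(f@u),f, ((readout.current_ee_pos()-tcp_for(x))@u).round(2))
    if f@u<-9: break
    x+=1
print(F(20)@u)
snap("w6")
E
```

```text
44 12.03 Fu -0.69 [-0.69  0.05 -0.75] 0.11
45 12.38 Fu -1.08 [-1.09  0.01  0.13] -0.01
46 12.72 Fu -1.15 [-1.14  0.12 -0.19] 0.07
47 13.07 Fu -0.89 [-0.91 -0.04 -0.16] 0.09
48 13.43 Fu -1.45 [-1.5  -0.16 -0.16] 0.09
49 13.78 Fu -0.90 [-0.9   0.04 -0.24] 0.06
50 14.12 Fu -1.16 [-1.18 -0.01  0.05] 0.1
51 14.47 Fu -1.19 [-1.2   0.04 -0.27] 0.06
52 14.82 Fu -3.08 [-3.1   0.16  0.89] -0.36
53 15.18 Fu -5.43 [-5.42  0.5   1.85] -0.91
54 15.53 Fu -6.50 [-6.46  0.78  2.4 ] -1.16
55 15.88 Fu -6.78 [-6.79  0.52  2.34] -1.32
56 16.23 Fu -7.54 [-7.49  0.97  2.97] -1.49
57 16.57 Fu -8.09 [-8.07  0.84  3.26] -1.62
58 16.93 Fu -8.60 [-8.57  0.92  3.75] -1.77
59 17.27 Fu -9.14 [-9.14  0.8   3.86] -1.94
-9.121175092070292
```

View pics/w6.png

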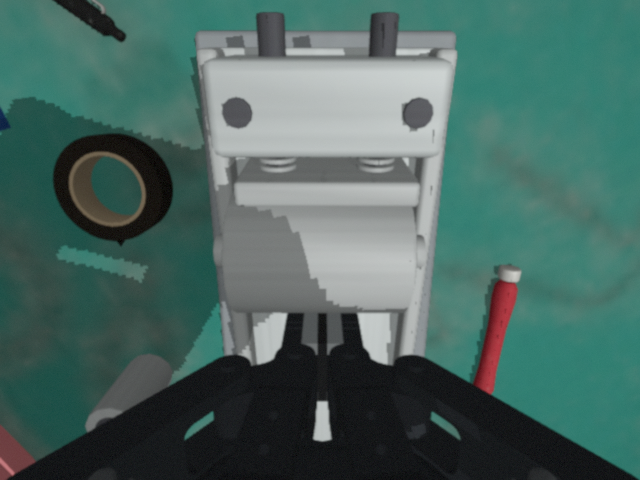

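The plate is moving in (≈5.6 mm of 10 so far by lag-corrected travel, spring-like force slope). I'll go on until the force slope shows the hard end.

```bash
python3 - <<'E'
from snap import *
from bench import arm
np.set_printoptions(precision=2,suppress=True)
q=tool_q(0); F0=np.load("F0.npy"); u=Rz(YAW)[:,0]
def F(n=12):
    v=[]
    for _ in range(n):
        v.append(np.array(readout.current_wrist_force())-F0); arm.hold(0.01)
    return np.mean(v,0)
x=60
while x<69.5:
    arm.move_straight(tcp_for(x),q,v=12)
    f=F(); print(x,round(readout.current_t(),2),"Fu %.2f"%(f@u),f, ((readout.current_ee_pos()-tcp_for(x))@u).round(2))
    if f@u<-17: break
    x+=.75
snap("w7")
E
```

```text
60 17.84 Fu -9.52 [-9.51  0.92  4.09] -2.11
60.75 18.19 Fu -10.24 [-10.23   0.94   4.9 ] -2.25
61.5 18.54 Fu -10.74 [-10.74   0.97   4.71] -2.39
62.25 18.89 Fu -11.13 [-11.1    1.14   4.85] -2.48
63.0 19.24 Fu -11.42 [-11.42   0.98   5.17] -2.6
63.75 19.59 Fu -11.60 [-11.61   0.99   5.37] -2.74
64.5 19.94 Fu -12.20 [-12.15   1.33   5.83] -2.84
65.25 20.29 Fu -12.37 [-12.34   1.25   5.77] -2.97
66.0 20.64 Fu -14.03 [-13.95   1.67   6.55] -3.39
66.75 20.99 Fu -16.29 [-16.25   1.66   7.79] -3.97
67.5 21.34 Fu -17.91 [-17.9    1.63   9.06] -4.57
```

View pics/w7.png

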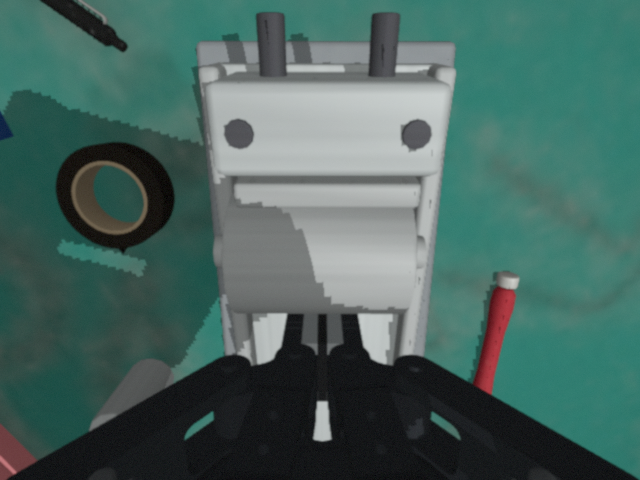

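The slope jumped from 0.5–0.6 to about 2–3 N/mm at commanded x≥66, and the actual travel stalled about 10.5 mm after first contact. That marks the hard end. The picture agrees: the springs are hidden and the plate is close to the block. Next I check independently with depth and the bystanders, then check it stays steady.

```bash
python3 - <<'E'
from snap import *
from bench import arm
np.set_printoptions(precision=1,suppress=True)
F0=np.load("F0.npy"); u=Rz(YAW)[:,0]
for n in ("w5","w6","w7"):
    d=load(n); vv,uu=np.mgrid[0:320,225:415]; X=w2deck(depthpt(d,np.c_[uu.ravel(),vv.ravel()]))
    b=X[(abs(X[:,1])<28)&(X[:,2]>31)&(X[:,2]<40)&(X[:,0]>60)]
    h,e=np.histogram(b[:,0],np.arange(64,122,2)); 
    r=X[(abs(X[:,1])<25)&(X[:,2]>40)&(X[:,0]<75)&(X[:,0]>10)]
    print(n,"roller top x %.1f z %.1f"%(np.median(r[r[:,2]>np.percentile(r[:,2],70)][:,0]),np.percentile(r[:,2],95)),dict(zip(e[:-1].astype(int).tolist(),h.tolist())))
f=[];ps=[]
for _ in range(20): f.append((np.array(readout.current_wrist_force())-F0)@u); ps.append(readout.current_ee_pos()@u); arm.hold(.04)
print("hold F",np.mean(f),"pos drift",ps[0],ps[-1],"t",readout.current_t())
d=viewer.get_image("top"); cv2.imwrite("pics/top9.png",d["image"]); a=load("top0")["image"]
cv2.imwrite("pics/cmp9.png",cv2.resize(np.hstack([a[80:360,170:390],d["image"][80:360,170:390]]),(800,509)))
E
```

```text
w5 roller top x 41.0 z 43.6 {64: 0, 66: 0, 68: 0, 70: 0, 72: 160, 74: 1175, 76: 1257, 78: 1301, 80: 1408, 82: 0, 84: 0, 86: 0, 88: 0, 90: 0, 92: 208, 94: 1400, 96: 1562, 98: 1560, 100: 1675, 102: 1560, 104: 1688, 106: 1736, 108: 1842, 110: 1728, 112: 1855, 114: 1547, 116: 0, 118: 0}
w6 roller top x 56.9 z 43.6 {64: 63, 66: 620, 68: 1232, 70: 1531, 72: 1764, 74: 1486, 76: 200, 78: 574, 80: 1099, 82: 1142, 84: 1294, 86: 710, 88: 0, 90: 0, 92: 141, 94: 1050, 96: 1306, 98: 1389, 100: 1390, 102: 1413, 104: 1442, 106: 1484, 108: 1541, 110: 1541, 112: 1577, 114: 1622, 116: 1635, 118: 1394}
w7 roller top x 62.1 z 43.6 {64: 0, 66: 0, 68: 5, 70: 215, 72: 980, 74: 1360, 76: 1684, 78: 1758, 80: 903, 82: 98, 84: 997, 86: 1117, 88: 1172, 90: 1493, 92: 64, 94: 969, 96: 1273, 98: 1303, 100: 1358, 102: 1293, 104: 1402, 106: 1414, 108: 1487, 110: 1496, 112: 1513, 114: 1510, 116: 1612, 118: 1537}
hold F -17.858463949996256 pos drift 600.3128782651003 600.3187381026929 t 22.225
```

View pics/cmp9.png

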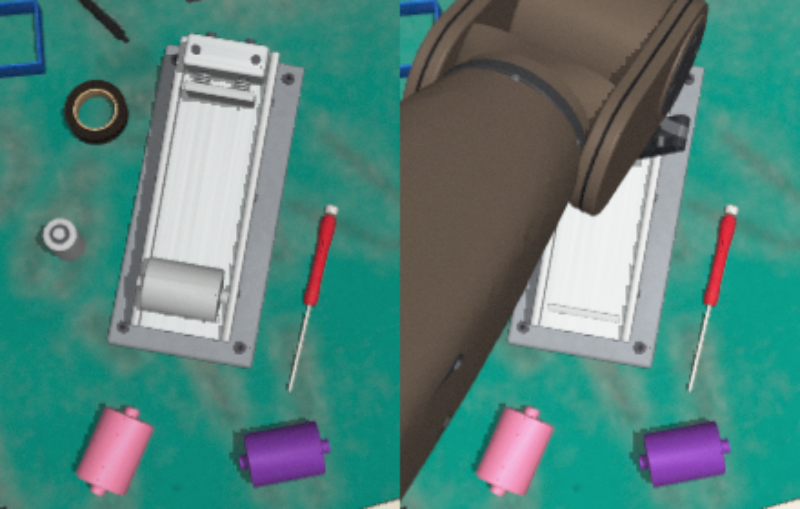

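Depth shows the plate edges moved from 73.5–82 to 83.5–92 mm, which is 10 mm. The block stays at 93.5. The roller top is still 43.6 mm off the running surface, so it was not lifted. The hold is steady at 17.9 N with no drift. In the top view the screwdriver and both look-alikes are unmoved. Handing in.

```bash
python3 - <<'E'
from bench import sign_off, readout
print(readout.current_t(), sign_off())
E
```

```text
the job is handed in; nothing more can be done
22.275 None
```

I pushed the steel roller up the ramp with the shut fingertips, at no more than 35 mm/s and in slow 0.75–1 mm steps near the stop. I handed the job in at 22.3 s with the fingers still pressing it against the stop plate.

**Last checks**
- **Plate fully in:** depth shows the plate moved about 10 mm. The force slope also rose sharply at the end of travel, which marks the hard end.
- **Hold:** steady at about 18 N with no drift.
- **Roller not lifted:** its top measured 43.6 mm off the running surface, against 44 mm nominal.
- **Other objects:** the screwdriver and both look-alikes look unmoved in the last top view.

**What was less certain**
- **Hidden objects:** the arm hid the tape and spare roller in that last top view. The wrist pictures showed them standing or lying normally, but I did not measure their positions again.
- **Camera differences:** the scene and top cameras disagreed by a few mm about the fixture's position. Wrist-view depth read the roller about 2 mm farther uphill than nominal, so I relied on contact force and the plate's relative travel instead.
- **Push force:** it was higher than the 6 N spring alone would give. I put this down to friction at the fingertips, which pressed the roller down onto the ramp.

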